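# Move the log board to the folded hook

### The job

On the hook rail of the radio desk, swing the folded-up hook fully down and move the log board onto it from the hook where it hangs now, between the hanging tags, leaving it hanging free by its hand hole. Then fold the emptied hook fully up out of the way. Leave the tags hanging and the drink can standing where they are, and do not drop the board or lay it down.

Things in the scene. Friction and masses are not known exactly. Their poses are not given: they have to be found in the camera images.
- rail: Fixed wooden plank 640 mm long (y), 20 mm thick, 60 mm tall, top edge 248 mm above the desk, on two dark posts behind it, 300 mm either side of its middle. Origin: on the desk below its middle; -x is the front with hooks and pegs. Three pegs stick 38 mm out of the front, 210 mm above the desk, at the middle and 260 mm either side; the two hinged hooks sit between them.
- free_hook: The hook that is empty and folded up at the start (at either place). Its fixed grey base. Origin: middle of the hinge axis, 240 mm above the desk. Axes as the rail's: -x out of the rail's front (the way the unfolded arm points), y along the rail and hinge axis, z up. The rail's front face is 12 mm behind the origin, its top edge 8 mm above it.
- free_arm (a joint): Hinged arm of the empty hook. rad: 0 folded straight up, 1.571 unfolded, level on a stop that carries the load. The stiff hinge (0.045 N m) stays wherever it is left; 1 to 3 N near the tip, along its arc, moves it; to fold it up, rise with the tip (pushed straight back on the lip of a level arm it jams). At the start 0 to 0.15.
- free_tip (a point): The end of the empty hook's arm, 90 mm from the hinge axis. The arm is a red flat bar 16 mm wide, 6 mm thick (3 mm either side of the axis), its end bent at a right angle into a lip 18 mm high over the bar. Unfolded, the lip points up; folded, 82 mm of the arm stand above the rail's top edge and the lip points back over the rail, to 21 mm behind the hinge axis.
- used_hook: The hook on which the log board hangs at the start. Its fixed grey base. Origin: middle of the hinge axis, 240 mm above the desk. Axes as the rail's: -x out of the rail's front (the way the unfolded arm points), y along the rail and hinge axis, z up. The rail's front face is 12 mm behind the origin, its top edge 8 mm above it.
- used_arm (a joint): Hinged arm of the hook that carries the board. rad: 0 folded straight up, 1.571 unfolded, level on a stop that carries the load. The stiff hinge (0.045 N m) stays wherever it is left; 1 to 3 N near the tip, along its arc, moves it; to fold it up, rise with the tip (pushed straight back on the lip of a level arm it jams). At the start 1.571.
- used_tip (a point): The end of the used hook's arm, 90 mm from the hinge axis. The arm is a red flat bar 16 mm wide, 6 mm thick (3 mm either side of the axis), its end bent at a right angle into a lip 18 mm high over the bar. Unfolded, the lip points up; folded, 82 mm of the arm stand above the rail's top edge and the lip points back over the rail, to 21 mm behind the hinge axis.
- log_board: Dark board with paper, 140 mm wide (y), 200 mm tall (z), 6 mm thick (x), about 0.18 kg, hanging across the arm by a hand hole 60 mm wide, 46 mm tall. Origin: middle of the hole's upper edge (rests on the arm's top face); the solid strip above it is 30 mm tall, the board reaches 170 mm below. Lifted 18 to 37 mm from rest, the hole clears the lip and the board draws straight off along the arm.
- blue_tag: Blue plastic tag, 44 mm wide, 5 mm thick, 78 mm tall, hanging by its hole on the fixed peg at the middle of the rail; a bystander. Origin: the middle of its hole's upper edge; it reaches 12 mm above and 66 mm below.
- yellow_tag: Yellow plastic tag, 44 mm wide, 5 mm thick, 78 mm tall, hanging by its hole on the fixed peg at the left (+y) end of the rail; a bystander. Origin: the middle of its hole's upper edge; it reaches 12 mm above and 66 mm below.
- green_tag: Green plastic tag, 44 mm wide, 5 mm thick, 78 mm tall, hanging by its hole on the fixed peg at the right (-y) end of the rail; a bystander. Origin: the middle of its hole's upper edge; it reaches 12 mm above and 66 mm below.
- can: Drink can standing on the desk, 66 mm across, 115 mm tall, origin at the centre of its underside; a bystander.
Mind the look-alikes: they are no part of the job. Of the things like the log_board, leave any that is purple or turquoise; of the rest the larger one is meant.

How it is judged:
On the way, in this order (a step that is already met when the one before it is completed fails the run):
1. the empty hook is swung down (value of joint free_arm above 1.4 rad), for 0.2 s.
2. the board hangs on that hook, let go (x of log_board in the frame of free_hook between -0.088 and -0.004 m and y of log_board in the frame of free_hook between -0.028 and 0.028 m and z of log_board in the frame of free_hook between -0.006 and 0.02 m and angle between log_board's own z axis and vertical below 0.35 rad and contact force between the fingers and log_board below 0.05 N and linear speed of log_board below 0.08 m/s), for 0.2 s.
At the end, for the whole second after the job is handed in: The board hangs at rest, upright within 20 degrees, by its hole on the arm of the hook empty at the start, between rail and lip, at most 28 mm off sideways; that arm over 1.4 rad, the other under 0.2; tags within 25 mm and the upright can within 30 mm of their starts (x of log_board in the frame of free_hook between -0.088 and -0.004 m and y of log_board in the frame of free_hook between -0.028 and 0.028 m and z of log_board in the frame of free_hook between -0.006 and 0.02 m and angle between log_board's own z axis and vertical below 0.35 rad and value of joint free_arm above 1.4 rad and value of joint used_arm below 0.2 rad and linear speed of log_board below 0.08 m/s and angle between can's own z axis and vertical below 0.15 rad and distance of each of blue_tag, yellow_tag, green_tag from where it was at the start of the episode below 0.025 m and distance of can from where it was at the start of the episode below 0.03 m); the robot touches nothing.
It fails at once if the blue tag is knocked off its peg (distance of blue_tag from where it was at the start of the episode above 0.035 m).
It fails at once if the yellow tag is knocked off its peg (distance of yellow_tag from where it was at the start of the episode above 0.035 m).
It fails at once if the green tag is knocked off its peg (distance of green_tag from where it was at the start of the episode above 0.035 m).
It fails at once if the can is pushed away or knocked over (distance of can from where it was at the start of the episode above 0.04 m or angle between can's own z axis and vertical above 0.4 rad).
It fails at once if the board is dropped or laid down (height (world z) of log_board below 0.15 m).
It also fails if it takes over 66 s, if anything falls off the work surface, if the arm or the gripper's body presses on something with over 40 N, if the wrist force passes 120 N, or if a joint passes its speed limit or range.

### The arm

A 6-joint arm with a two-finger parallel gripper is mounted at the origin on the work surface. World frame = base frame: x ahead of the robot, y to its left, z up, the work surface at z = 0. Lengths are in m, angles in rad, forces in N, time in s.
With the tool pointing down it reaches from about 0.325 to 1 m from the base axis. Payload 5.1 kg.
Tool frame: the origin (TCP) lies midway between the tips of the shut fingers; the grasp point (between the pads) lies 19 mm behind it (grip_point_offset is the z of the grasp point in the tool frame, in m); z points along the fingers, y is the line along which they close (so a half turn about z gives the same grasp; the last joint's range is limited). The gripper opens to 85 mm and grips with 20 to 120 N. Pads are 22 mm wide; open, the fingers measure 114 mm over their backs; the gripper's body (76 mm by 85 mm) begins 54 mm behind the grasp point. The pads swing forward as they close: fully open they stand 13 mm farther back than shut.
Start: joints at [-1.289, 0.124, 1.65, -0, 1.367, -0.083], TCP at [0.232, -0.607, 0.231] pointing down, gripper open.
Joint ranges: [-2.61, 2.61], [-1.02, 2.33], [0.03, 2.71], [-1.35, 4.49], [0.32, 2.68], [-2.91, 2.91]. Speed limits (rad/s): [2.57, 2.57, 3.14, 3.14, 3.14, 3.14].

### API

Orientations are given as a unit quaternion [w, x, y, z].
In Python, from workcell import * gives the robot as it stands.
- The arm moves only by the tool servo_tool, never from a script. Its argument "plan" is one flat list of numbers, 4 for each row, row after row: the shift along the tool's x, y, z in cm, then the turn about the tool's z in degrees. A call has 1 to 5 rows; each row shifts and turns the commanded pose from where the row before left it, along the tool's axes as they then stand; what a row does not reach is not made up. A row lasts 1/10 s, in which the tool goes at most 50 mm and 8.59 degrees, less where a joint would pass 70% of its speed; a pose out of reach is approached as far as the arm can. A call is refused whole if a number of a shift passes 5 or a number of a turn 8.59, either way. A call with a gripper value outside its range is refused whole. "jaw" is the opening, from 0 (shut) to 1 (fully open), set as the call begins (left out, the last holds). The fingers move at their own pace and stop on an object; the grip force is fixed at half the most. Time passes only in rows, so rows that do not move let the fingers close. It gives the time, the measured TCP pose, the force, the opening and the grip force at its end, in the units of the state.
- read_state(): the state, without advancing time (a new reading comes with each control period).
- capture(name): name is "side" or "top" or "wrist"; returns (picture, depth): 420x560x3 uint8, blue, green, red; 420x560 float32, m along the optical axis (not along the pixel's ray), 0 where there is no reading.
- camera_model(name): a dict with "vertical_fov" (degrees; the focal length in pixels is half the picture's height over the tangent of half this angle, whatever the lens; pixels are square), "cx", "cy" (the principal point, pixels), "position" and "orientation" of the camera in the world. Camera axes: x right, y down, z forward; pixel columns grow to the right and rows downward; lengths in m; the calibration is good to about 2 mm. A picture is of the moment at which its call begins: read the wrist's pose just before it. camera_model takes no time and is no camera call; for the wrist camera it gives the pose at the moment of the call.
- job_done(): hands the job in; it is judged then, once.
The state is a dict: "clock": time; "joint_pos": joint angles; "qd": joint speeds; "tau": joint torques, N m; "eef_pos": TCP position; "eef_rot": TCP orientation; "wrist_force": force on the tool from outside, world axes, zero at the start; "torque": the same for the moment, N m; "gripper_width": finger opening in m; "grip_force": force on a finger pad.
Only numpy, scipy, OpenCV 4.12 (cv2) and the standard library are available. Lean on these libraries where they do the work, as an engineer would, in place of code of your own. Each camera call takes 0.05 s, during which the arm holds its last target. There are 200 camera calls.

## Working session

There is one attempt and no reset: what is moved stays moved. The work goes in short steps, Python scripts to look and compute and a tool call to move; the robot and the scene stay as the last step left them, time stands still between calls to the robot, and variables do not carry over. Pictures are saved under pics/ and viewed, at most 10 in all, crops included, and the job is handed in when it is done.

Besides the shell and the picture viewer there is one more tool, called after "Call:" by a JSON object that holds its "name" and its "arguments", one argument or row to a line. servo_tool: Moves the arm, as the interface text tells. Its arguments: {"type":"object","properties":{"plan":{"type":"array"},"jaw":{"type":"number"}},"required":["plan"]}

```bash
mkdir -p pics; ls; cat > h.py <<'E'
from workcell import *
import numpy as np, cv2
from scipy.spatial.transform import Rotation as R
def rot(q): return R.from_quat([q[1],q[2],q[3],q[0]]).as_matrix()
def cloud(name):
    m=camera_model(name); p,d=capture(name)
    f=p.shape[0]/2/np.tan(np.radians(m['vertical_fov'])/2)
    v,u=np.mgrid[:p.shape[0],:p.shape[1]]
    c=np.stack([(u-m['cx'])/f*d,(v-m['cy'])/f*d,d],-1)
    return p,d,c@rot(m['orientation']).T+np.array(m['position'])
E
python3 - <<'E'
from h import *
s=read_state(); print(s)
for n in('side','top'):
    print(camera_model(n)); p,d,c=cloud(n); cv2.imwrite(f'pics/{n}0.png',p); np.savez(f'{n}0.npz',p=p,d=d,c=c)
E
```

```text
pics
{'clock': 0.0, 'joint_pos': array([-1.28860815e+00,  1.24502265e-01,  1.65168016e+00, -3.49416710e-06,
        1.36749776e+00, -8.25962747e-02]), 'qd': array([ 9.39966606e-05, -1.11788290e-03, -1.44995009e-03,  3.90616061e-04,
        4.60298138e-04,  3.10095353e-04]), 'tau': array([ 1.84157332e-03, -4.23605490e+01, -3.65450227e+01, -1.05324063e-04,
        6.94489965e-03,  1.38295417e-05]), 'eef_pos': array([ 0.23168906, -0.60664937,  0.23005121]), 'eef_rot': array([-1.03840678e-03,  9.83411999e-01,  1.81382883e-01, -1.05693477e-04]), 'wrist_force': array([-0.82108279,  0.03728002, -0.69314456]), 'torque': array([ 0.01186133, -0.02696205,  0.01287916]), 'grip_force': 0.0, 'gripper_width': 0.08543752106833176}
{'vertical_fov': 46.62947255719804, 'cx': 279.8119501664499, 'cy': 212.67062457777507, 'position': array([0.29051887, 1.0281609 , 0.76142447]), 'orientation': array([ 0.0697124 , -0.10700078,  0.85916211, -0.49551133])}
{'vertical_fov': 49.988321561479246, 'cx': 276.91353856240283, 'cy': 205.866451284276, 'position': array([0.32471046, 0.09368216, 1.20220694]), 'orientation': array([-0.06207491,  0.70565832, -0.70197574,  0.07364172])}
```

View pics/side0.png

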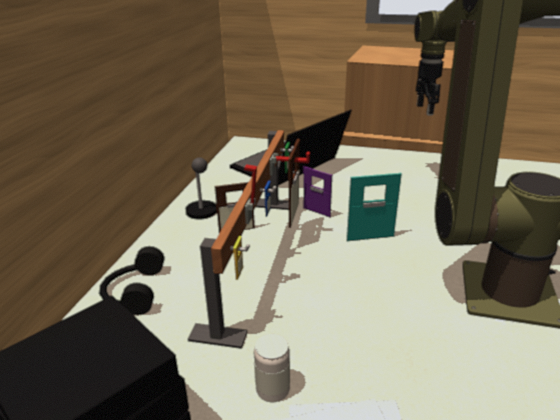

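View pics/top0.png

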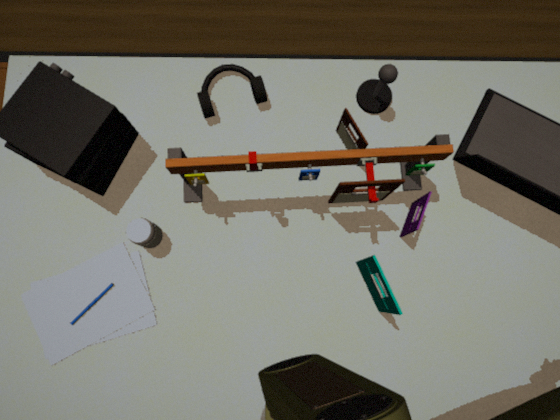

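Top view: image up is +x and left is +y. Board-like things:
- Dark board on the red unfolded arm at (365,190). It's the larger dark one and hangs between the blue tag (310,173) and the green tag (423,168), so it is the one meant.
- Small dark one behind the rail at (351,130).
- Purple one at (416,214) and turquoise one at (379,285), both excluded.

The folded empty hook is red at (253,160), and the can is at (147,234).

```bash
python3 - <<'E'
from h import *
z=np.load('top0.npz');p,c,d=z['p'],z['c'],z['d']
hsv=cv2.cvtColor(p,cv2.COLOR_BGR2HSV);H,S,V=[hsv[...,i].astype(int) for i in range(3)]
Z=c[...,2]; ok=d>0
rail=ok&(abs(Z-.248)<.006)&(S>120)&(H>5)&(H<20)&(c[...,0]>.5)
P=c[rail]; 
r=cv2.minAreaRect((P[:,:2]*1000).astype(np.float32));print('rail',len(P),r,P.mean(0),cv2.boxPoints(r))
red=ok&((H<4)|(H>176))&(S>170)&(V>90)
n,l,st,ce=cv2.connectedComponentsWithStats(red.astype(np.uint8))
for i in range(1,n):
    if st[i,4]>15: q=c[l==i]; print('red',st[i],q.min(0).round(3),q.max(0).round(3),np.median(q,0).round(3))
def rep(n,m):
    m=m&ok; q=c[m]; print(n,len(q),q.min(0).round(3),q.max(0).round(3),np.median(q,0).round(3))
box=np.zeros_like(ok);box[172:208,325:405]=1
rep('board',box&(Z>.2)&~red&(Z<.29)&(c[...,0]<.66)); 
b=box&(Z>.255)&~red; q=c[b]; 
if len(q): r=cv2.minAreaRect((q[:,:2]*1000).astype(np.float32)); print('boardtop',r,q.mean(0)); print(np.polyfit(q[:,1],q[:,0],1),q[:,2].max())
rep('blue',(H>100)&(H<125)&(S>120)&(Z>.1)); rep('yel',(H>22)&(H<34)&(S>120)&(Z>.1)); rep('grn',(H>45)&(H<75)&(S>120)&(Z>.1))
bx=np.zeros_like(ok);bx[212:255,125:170]=1
rep('can',bx&(Z>.1))
rep('turq',(H>80)&(H<96)&(S>120)&(Z>.02));rep('purp',(H>130)&(H<160)&(S>100)&(Z>.02))
v=p[100:260,150:470];cv2.imwrite('pics/top_crop.png',cv2.resize(v,None,fx=2.4,fy=2.4,interpolation=cv2.INTER_CUBIC))
E
```

```text
rail 2399 ((581.085693359375, 1.78460693359375), (112.0194091796875, 636.5947875976562), 3.6412835121154785) [0.62366766 0.00156156 0.24767735] [[ 504.9741   315.8823 ]
 [ 545.40405 -319.4274 ]
 [ 657.19727 -312.31308]
 [ 616.76733  322.9966 ]]
red [249 152   7  12  69] [0.583 0.124 0.32 ] [0.605 0.136 0.335] [0.594 0.13  0.33 ]
red [366 162   8  18 115] [ 0.572 -0.134  0.238] [ 0.612 -0.119  0.247] [ 0.592 -0.126  0.243]
red [368 187  11  14 101] [ 0.521 -0.179  0.094] [ 0.56  -0.121  0.265] [ 0.54  -0.13   0.244]
board 602 [ 0.521 -0.193  0.2  ] [ 0.59  -0.053  0.277] [ 0.559 -0.122  0.256]
boardtop ((477.76141357421875, -22.511367797851562), (86.48207092285156, 374.4634704589844), 39.79048538208008) [ 0.5520365  -0.11497249  0.29834497]
[-0.54805741  0.48902498] 1.2022069421008976
blue 396 [ 0.183 -0.619  0.101] [0.757 0.676 0.703] [0.608 0.022 0.179]
yel 2855 [ 0.089 -0.588  0.102] [0.852 0.71  0.727] [ 0.189 -0.008  0.578]
grn 485 [ 0.173 -0.626  0.101] [0.755 0.72  0.712] [ 0.611 -0.02   0.186]
can 562 [0.444 0.382 0.1  ] [0.506 0.442 0.121] [0.474 0.41  0.115]
turq 1108 [ 0.186 -0.686  0.02 ] [0.946 0.682 0.706] [ 0.353 -0.162  0.125]
purp 932 [ 0.18  -0.671  0.02 ] [0.947 0.71  0.71 ] [ 0.555 -0.259  0.117]
```

View pics/top_crop.png

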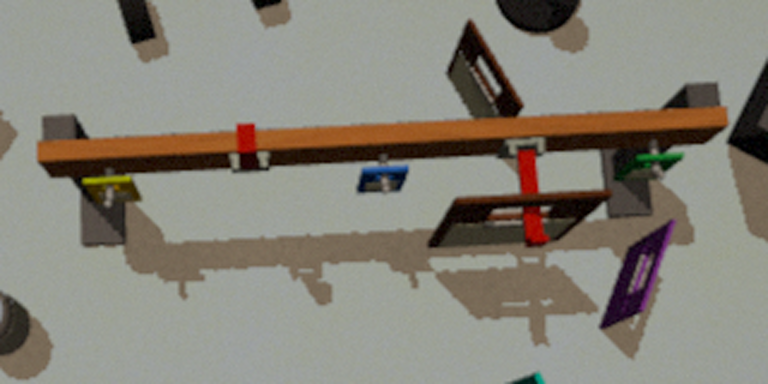

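The enlarged crop confirms it: the large dark board hangs at crop (520,215) on the red unfolded arm, and the empty folded hook is at (248,145). Next I'll fit the rail frame precisely.

```bash
cat > fr.py <<'E'
from h import *
def railfit(p,c,d):
    hsv=cv2.cvtColor(p,cv2.COLOR_BGR2HSV);H,S,V=[hsv[...,i].astype(int) for i in range(3)]
    Z=c[...,2]
    m=(d>0)&(abs(Z-.248)<.005)&(S>120)&(H>5)&(H<20)&(abs(c[...,0]-.625)<.06)
    P=c[m]
    for _ in range(4):
        k=np.polyfit(P[:,1],P[:,0],1); e=P[:,0]-np.polyval(k,P[:,1]); P=P[abs(e)<.013]
    return k,P,e
E
python3 - <<'E'
from fr import *
for n in('top','side'):
    z=np.load(n+'0.npz');p,c,d=z['p'],z['c'],z['d']
    k,P,e=railfit(p,c,d); a=np.arctan(-k[0])
    print(n,k,np.degrees(a),len(P),np.percentile(e,[1,5,50,95,99]).round(4),P[:,1].min(),P[:,1].max(),P[:,2].mean())
    if n=='top':
        A=a; ex=np.array([np.cos(a),np.sin(a)]);ey=np.array([-np.sin(a),np.cos(a)])
        ym=(P[:,:2]@ey); y0=(ym.min()+ym.max())/2
        x0=(np.array([np.polyval(k,y0*np.cos(a)),y0*np.cos(a)])); x0=np.array([np.polyval(k,0),0])@ex
        print('x0',x0,'y0',y0,ym.min(),ym.max(),'origin',ex*x0+ey*y0)
    L=np.stack([c[...,:2]@ex-x0,c[...,:2]@ey-y0,c[...,2]],-1)
    hsv=cv2.cvtColor(p,cv2.COLOR_BGR2HSV);H,S,V=[hsv[...,i].astype(int) for i in range(3)]
    near=(d>0)&(L[...,0]>-.16)&(L[...,0]<.06)&(abs(L[...,1])<.34)&(L[...,2]>.05)&(L[...,2]<.36)
    red=near&((H<4)|(H>176))&(S>150)&(V>70)
    for nm,m in dict(redfree=red&(L[...,1]>0),redused=red&(L[...,1]<0),blue=near&(H>105)&(H<125)&(S>120),yel=near&(H>23)&(H<34)&(S>140),grn=near&(H>45)&(H<75)&(S>120),board=near&(L[...,0]<-.035)&(abs(L[...,1]+.13)<.09)&~red&(L[...,2]>.262)&(L[...,2]<.285)).items():
        q=L[m]
        if len(q): print(nm,len(q),np.percentile(q,[3,50,97],axis=0).round(3).tolist(), np.polyfit(q[:,1],q[:,0],1).round(3) if nm=='board' else '')
np.savez('frame.npz',ex=ex,ey=ey,x0=0,y0=y0)
E
```

```text
top [-0.06196798  0.62486791] 3.5459696551787405 2334 [-0.009  -0.0083 -0.0001  0.0087  0.0103] -0.3126371444119563 0.32247723069087797 0.24771838365479407
x0 0.6236715959224765 y0 -0.0340868992910697 -0.35237083894221327 0.28419704036007387 origin [0.62458583 0.00455204]
redfree 72 [[-0.033, 0.121, 0.32], [-0.023, 0.127, 0.33], [-0.012, 0.133, 0.333]] 
redused 235 [[-0.108, -0.136, 0.239], [-0.059, -0.128, 0.243], [-0.023, -0.121, 0.26]] 
blue 98 [[-0.029, -0.019, 0.162], [-0.028, 0.005, 0.212], [-0.026, 0.021, 0.228]] 
yel 89 [[-0.074, -0.11, 0.111], [-0.024, 0.261, 0.224], [0.013, 0.291, 0.23]] 
grn 129 [[-0.031, -0.279, 0.157], [-0.03, -0.249, 0.212], [-0.026, -0.236, 0.229]] 
board 251 [[-0.075, -0.189, 0.263], [-0.073, -0.124, 0.272], [-0.069, -0.057, 0.275]] [ 0.001 -0.072]
side [-0.04258188  0.62349466] 2.4382887328247262 716 [-0.009  -0.0078 -0.0002  0.0079  0.01  ] -0.27338025164086943 0.3275244910835503 0.2480710318066015
redfree 111 [[-0.031, 0.122, 0.253], [-0.024, 0.134, 0.326], [-0.01, 0.137, 0.332]] 
redused 118 [[-0.107, -0.137, 0.238], [-0.078, -0.123, 0.243], [-0.024, -0.116, 0.262]] 
blue 74 [[-0.028, -0.015, 0.171], [-0.027, 0.01, 0.21], [-0.023, 0.025, 0.228]] 
yel 67 [[-0.024, 0.203, 0.196], [-0.022, 0.256, 0.225], [-0.007, 0.28, 0.228]] 
grn 52 [[-0.03, -0.275, 0.149], [-0.028, -0.24, 0.207], [-0.025, -0.235, 0.227]] 
board 92 [[-0.074, -0.183, 0.262], [-0.072, -0.114, 0.272], [-0.068, -0.054, 0.274]] [-0.001 -0.071]
```

```bash
cat > go.py <<'E'
import sys
from h import *
a=np.radians(3.546);ex=np.array([np.cos(a),np.sin(a)]);ey=np.array([-np.sin(a),np.cos(a)]);x0,y0=.62367,-.03409
def local(p): return np.array([p[:2]@ex-x0,p[:2]@ey-y0,p[2]])
def pose():
    s=read_state();M=rot(s['eef_rot']);psi=np.degrees(np.arctan2(M[1,0],M[0,0]))-3.546
    return s,local(s['eef_pos']),psi
def plan(L,psi,way,tpsi,smax=4.9):
    out=[]
    for t in way:
        t=np.array(t,float)
        while np.linalg.norm(t-L)>.0008 or abs(tpsi-psi)>.4:
            d=t-L; n=max(1,np.ceil(np.linalg.norm(d)*100/smax)); st=d/n
            c,s=np.cos(np.radians(psi)),np.sin(np.radians(psi))
            r=[round(100*(c*st[0]+s*st[1]),1),round(100*(s*st[0]-c*st[1]),1),round(-100*st[2],1),round(float(np.clip(psi-tpsi,-8.5,8.5)),1)]
            if not any(r): break
            out.append(r); L=L+np.array([c*r[0]+s*r[1],s*r[0]-c*r[1],-r[2]])/100; psi-=r[3]
    return out
if __name__=='__main__':   # go.py psi smax x,y,z x,y,z ...
    s,L,psi=pose(); print('t',s['clock'],'L',L.round(4),'psi',psi.round(2),'F',s['wrist_force'].round(1),'w',round(s['gripper_width'],4))
    if len(sys.argv)>3:
        o=plan(L,psi,[eval(w) for w in sys.argv[3:]],float(sys.argv[1]),float(sys.argv[2]))
        for i in range(0,len(o),5): print([v for r in o[i:i+5] for v in r])
E
python3 go.py 90 4.9 -.30,-.3,.42 .038,.128,.42 .038,.128,.30
```

```text
t 0.1 L [-0.4299 -0.5858  0.2302] psi 17.36 F [-0.1  0.2  0.6] w 0.0855
[np.float64(2.6), np.float64(-2.9), np.float64(-2.4), -8.5, np.float64(3.0), np.float64(-2.5), np.float64(-2.4), -8.5, np.float64(3.4), np.float64(-2.0), np.float64(-2.4), -8.5, np.float64(3.6), np.float64(-1.5), np.float64(-2.4), -8.5, np.float64(3.8), np.float64(-1.0), np.float64(-2.3), -8.5]
[np.float64(3.9), np.float64(-0.4), np.float64(-2.4), -8.5, np.float64(3.9), np.float64(0.2), np.float64(-2.3), -8.5, np.float64(3.9), np.float64(0.8), np.float64(-2.4), -8.5, np.float64(0.0), np.float64(-0.0), np.float64(0.0), -4.6, np.float64(3.6), np.float64(2.8), np.float64(0.0), -0.0]
[np.float64(3.6), np.float64(2.8), np.float64(0.0), -0.0, np.float64(3.6), np.float64(2.8), np.float64(0.0), -0.0, np.float64(3.6), np.float64(2.8), np.float64(0.0), -0.0, np.float64(3.6), np.float64(2.8), np.float64(0.0), -0.0, np.float64(3.6), np.float64(2.8), np.float64(0.0), -0.0]
[np.float64(3.5), np.float64(2.8), np.float64(0.0), -0.0, np.float64(3.6), np.float64(2.8), np.float64(0.0), -0.0, np.float64(3.5), np.float64(2.8), np.float64(0.0), -0.0, np.float64(3.6), np.float64(2.8), np.float64(0.0), -0.0, np.float64(3.5), np.float64(2.9), np.float64(0.0), -0.0]
[np.float64(3.6), np.float64(2.8), np.float64(0.0), -0.0, np.float64(-0.0), np.float64(0.0), np.float64(4.0), -0.0, np.float64(-0.0), np.float64(0.0), np.float64(4.0), -0.0, np.float64(-0.0), np.float64(0.0), np.float64(4.0), -0.0]
```

Call:
{"name": "servo_tool", "arguments": {
  "plan": [2.6,-2.9,-2.4,-8.5,3.0,-2.5,-2.4,-8.5,3.4,-2.0,-2.4,-8.5,3.6,-1.5,-2.4,-8.5,3.8,-1.0,-2.3,-8.5],
  "jaw": 0
}}

```text
clock: 0.6
eef_pos: [0.302, -0.4228, 0.3508]
eef_rot: [-0.0, 0.849, 0.528, 0.0]
wrist_force: [1.0, -0.8, 0.8]
gripper_width: 0.0124
grip_force: 0.0
```

Call:
{"name": "servo_tool", "arguments": {
  "plan": [3.9,-0.4,-2.4,-8.5,3.9,0.2,-2.3,-8.5,3.9,0.8,-2.4,-8.5,0,0,0,-4.6,3.6,2.8,0,0]
}}

```text
clock: 1.1
eef_pos: [0.3691, -0.2777, 0.422]
eef_rot: [0.001, 0.686, 0.727, -0.001]
wrist_force: [1.1, 0.6, -0.1]
gripper_width: -0.0002
grip_force: 0.0
```

Call:
{"name": "servo_tool", "arguments": {
  "plan": [3.6,2.8,0,0,3.6,2.8,0,0,3.6,2.8,0,0,3.6,2.8,0,0,3.6,2.8,0,0]
}}

```text
clock: 1.6
eef_pos: [0.4992, -0.0865, 0.4209]
eef_rot: [-0.0, 0.685, 0.728, -0.0]
wrist_force: [0.1, -0.7, 0.5]
gripper_width: 0.0001
grip_force: 0.0
```

```bash
sed -i 's/round(100\*/round(100.*/g; s/r=\[round/r=[float(v) for v in [round/; s/,8.5)),1)\]/,8.5)),1)]]/' go.py; python3 go.py 90 4.9 .038,.128,.42 .038,.128,.30
```

```text
t 1.6 L [-0.1308 -0.0831  0.4209] psi 89.96 F [ 0.1 -0.7  0.5] w 0.0001
[3.5, 2.8, 0.0, -0.0, 3.5, 2.8, 0.0, -0.0, 3.5, 2.8, 0.0, -0.0, 3.5, 2.8, 0.0, -0.0, 3.6, 2.8, 0.0, -0.0]
[3.5, 2.9, 0.1, -0.0, 0.0, -0.0, 4.0, -0.0, 0.0, -0.0, 4.0, -0.0, 0.0, -0.0, 4.0, -0.0]
```

Call:
{"name": "servo_tool", "arguments": {
  "plan": [3.5,2.8,0,0,3.5,2.8,0,0,3.5,2.8,0,0,3.5,2.8,0,0,3.6,2.8,0,0]
}}

```text
clock: 2.1
eef_pos: [0.6283, 0.0976, 0.4206]
eef_rot: [-0.0, 0.685, 0.728, -0.0]
wrist_force: [0.4, -0.7, 1.4]
gripper_width: 0.0001
grip_force: 0.0
```

Call:
{"name": "servo_tool", "arguments": {
  "plan": [3.5,2.9,0.1,0,0,0,4,0,0,0,4,0,0,0,4,0,0,0,0,0]
}}

```text
clock: 2.6
eef_pos: [0.651, 0.1324, 0.2911]
eef_rot: [-0.005, 0.685, 0.728, -0.006]
wrist_force: [-0.5, -0.3, -1.4]
gripper_width: 0.0001
grip_force: 0.0
```

```bash
python3 go.py 90 4.9 && python3 -c "
from h import *
p,d,c=cloud('side');cv2.imwrite('pics/s1.png',cv2.resize(p[60:300,160:400],None,fx=2.4,fy=2.4))"
```

```text
t 2.6 L [0.0342 0.126  0.2911] psi 89.97 F [-0.5 -0.3 -1.4] w 0.0001
```

View pics/s1.png

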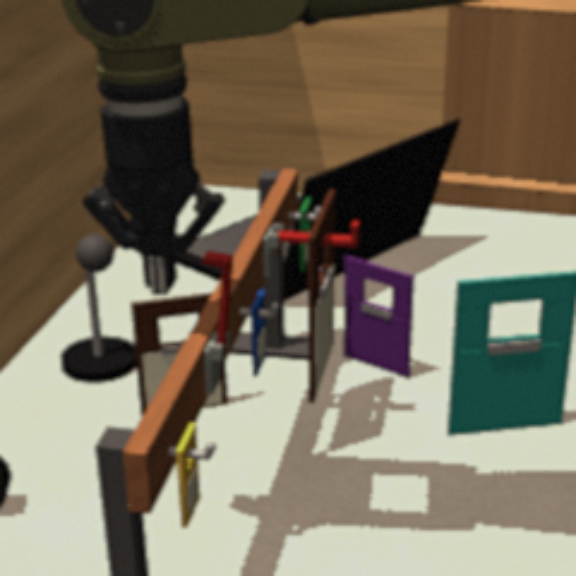

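The gripper is at (157,280), behind the folded red arm at (222,290). I'll turn the wrist so the finger linkage spreads along the rail before pushing.

Call:
{"name": "servo_tool", "arguments": {
  "plan": [0,1.0,-1.0,8.5,0,1.0,-0.5,8.5,0,0,0,8.5,0,0,0,8.5,0,0,0,8.5]
}}

```text
clock: 3.15
eef_pos: [0.6757, 0.1323, 0.3199]
eef_rot: [0.001, 0.904, 0.428, 0.003]
wrist_force: [0.1, -0.8, 0.5]
gripper_width: 0.0002
grip_force: 0.0
```

Call:
{"name": "servo_tool", "arguments": {
  "plan": [0,0,0,8.5,0,0,0,8.5,0,0,0,8.5,0,0,0,8.5,0,0,0,8.5]
}}

```text
clock: 3.65
eef_pos: [0.6755, 0.1323, 0.3198]
eef_rot: [-0.0, 0.997, 0.071, 0.003]
wrist_force: [-0.1, 0.5, 0.3]
gripper_width: -0.0002
grip_force: 0.0
```

```bash
python3 go.py 0 2 .02,.128,.308 -.06,.128,.308 -.075,.128,.29 -.082,.128,.242
```

```text
t 3.65 L [0.0587 0.1243 0.3198] psi 4.59 F [-0.1  0.5  0.3] w -0.0002
[-1.3, -0.2, 0.4, 4.6, -1.3, -0.1, 0.4, -0.0, -1.3, -0.2, 0.4, -0.0, -2.0, 0.0, -0.0, -0.0, -2.0, 0.0, -0.0, -0.0]
[-2.0, 0.0, -0.0, -0.0, -2.0, 0.0, -0.0, -0.0, -0.7, 0.0, 0.9, -0.0, -0.8, 0.0, 0.9, -0.0, -0.2, 0.0, 1.6, -0.0]
[-0.2, 0.0, 1.6, -0.0, -0.3, 0.0, 1.6, -0.0]
```

Call:
{"name": "servo_tool", "arguments": {
  "plan": [-1.3,-0.2,0.4,4.6,-1.3,-0.1,0.4,0,-1.3,-0.2,0.4,0,-2,0,0,0,-2,0,0,0]
}}

```text
clock: 4.15
eef_pos: [0.5959, 0.1309, 0.3073]
eef_rot: [-0.0, 0.999, 0.034, 0.003]
wrist_force: [1.5, 1.1, -0.7]
gripper_width: -0.0
grip_force: 0.3
```

Call:
{"name": "servo_tool", "arguments": {
  "plan": [-2,0,0,0,-2,0,0,0,-0.7,0,0.9,0,-0.8,0,0.9,0,0,0,0,0]
}}

```text
clock: 4.65
eef_pos: [0.5396, 0.127, 0.2844]
eef_rot: [0.0, 0.999, 0.034, -0.001]
wrist_force: [1.0, -1.1, -0.4]
gripper_width: -0.0001
grip_force: 0.0
```

Call:
{"name": "servo_tool", "arguments": {
  "plan": [-0.2,0,1.6,0,-0.2,0,1.6,0,-0.3,0,1.3,0,0,0,0.3,0,0,0,0,0]
}}

```text
clock: 5.15
eef_pos: [0.5344, 0.1267, 0.2425]
eef_rot: [0.0, 0.999, 0.034, 0.002]
wrist_force: [-8.6, -0.7, 21.7]
gripper_width: -0.0
grip_force: 11.0
```

```bash
python3 go.py 0 2
```

```text
t 5.15 L [-0.0824  0.1275  0.2425] psi 0.36 F [-8.6 -0.7 21.7] w -0.0
```

Arm is on its stop (about 22 N at z = 0.2425). Lifting off and moving over the board.

```bash
python3 go.py 90 4.9 -.0824,.1275,.36 -.072,-.095,.34
```

```text
t 5.15 L [-0.0824  0.1275  0.2425] psi 0.36 F [-8.6 -0.7 21.7] w -0.0
[0.0, -0.0, -3.9, -8.5, 0.0, -0.0, -3.9, -8.5, 0.0, 0.0, -3.9, -8.5, 0.0, 0.0, -0.0, -8.5, 0.0, 0.0, -0.0, -8.5]
[0.0, 0.0, -0.0, -8.5, 0.0, 0.0, -0.0, -8.5, 0.0, 0.0, -0.0, -8.5, 0.0, 0.0, -0.0, -8.5, 0.0, 0.0, -0.0, -8.5]
[0.0, 0.0, -0.0, -4.6, -4.4, 0.2, 0.4, -0.0, -4.5, 0.2, 0.4, -0.0, -4.4, 0.2, 0.4, -0.0, -4.5, 0.2, 0.4, -0.0]
[-4.4, 0.3, 0.4, -0.0]
```

Call:
{"name": "servo_tool", "arguments": {
  "plan": [0,0,-3.9,0,0,0,-3.9,-8.5,0,0,-3.9,-8.5,0,0,0,-8.5,0,0,0,-8.5]
}}

```text
clock: 5.65
eef_pos: [0.5339, 0.1267, 0.3549]
eef_rot: [0.0, 0.945, 0.328, 0.001]
wrist_force: [0.1, -0.4, -0.7]
gripper_width: 0.0002
grip_force: 0.0
```

Call:
{"name": "servo_tool", "arguments": {
  "plan": [0,0,0,-8.5,0,0,0,-8.5,0,0,0,-8.5,0,0,0,-8.5,0,0,0,-8.5],
  "jaw": 0.55
}}

```text
clock: 6.15
eef_pos: [0.5332, 0.1266, 0.3523]
eef_rot: [-0.001, 0.762, 0.648, -0.001]
wrist_force: [-0.3, -0.9, -0.4]
gripper_width: 0.0469
grip_force: 0.0
```

Call:
{"name": "servo_tool", "arguments": {
  "plan": [0,0,0,-8.5,0,0,0,-4.6,-4.4,0.2,0,0,-4.5,0.2,0,0,-4.4,0.2,0,0]
}}

```text
clock: 6.65
eef_pos: [0.5473, -0.0069, 0.3524]
eef_rot: [-0.001, 0.685, 0.729, -0.001]
wrist_force: [-0.7, 0.1, 0.1]
gripper_width: 0.0468
grip_force: 0.0
```

```bash
python3 - <<'E'
from go import *
s,L,psi=pose();print(L,psi,s['wrist_force'])
for n in('top','side'):
    p,d,c=cloud(n)
    Q=np.stack([c[...,:2]@ex-x0,c[...,:2]@ey-y0,c[...,2]],-1)
    hsv=cv2.cvtColor(p,cv2.COLOR_BGR2HSV);H,S,V=[hsv[...,i].astype(int) for i in range(3)]
    near=(d>0)&(Q[...,0]>-.16)&(Q[...,0]<.06)&(abs(Q[...,1])<.34)&(Q[...,2]>.05)&(Q[...,2]<.36)
    red=near&((H<4)|(H>176))&(S>150)&(V>70)
    for nm,m in dict(free=red&(Q[...,1]>0),used=red&(Q[...,1]<0)).items():
        q=Q[m]
        if len(q): print(n,nm,len(q),np.percentile(q,[3,50,97],axis=0).round(3).tolist())
E
python3 go.py 90 4.9 -.072,-.095,.36 -.072,-.095,.24
```

```text
[-0.07788398 -0.00659781  0.35241964] 90.02755929858026 [-0.67346227  0.07471586  0.12303929]
top free 261 [[-0.11, 0.12, 0.239], [-0.064, 0.127, 0.243], [-0.022, 0.134, 0.262]]
top used 1 [[-0.022, -0.123, 0.241], [-0.022, -0.123, 0.241], [-0.022, -0.123, 0.241]]
side free 221 [[-0.108, 0.119, 0.239], [-0.069, 0.131, 0.243], [-0.025, 0.137, 0.261]]
side used 120 [[-0.107, -0.138, 0.238], [-0.077, -0.123, 0.243], [-0.025, -0.116, 0.261]]
t 6.75 L [-0.0779 -0.0096  0.3522] psi 89.62 F [-0.4  0.9 -0.1] w 0.0468
[-4.3, 0.3, -0.4, -0.4, -4.2, 0.3, -0.4, 0.0, -0.0, 0.0, 4.0, 0.0, -0.0, 0.0, 4.0, 0.0, -0.0, 0.0, 4.0, 0.0]
```

The free arm is level: its bar is at z ≈ 0.243 and its lip top at 0.262. Descending on the board's top strip, 30 mm to the side of the arm.

Call:
{"name": "servo_tool", "arguments": {
  "plan": [-4.3,0.3,0,0,-4.2,0.3,0,0,0,0,3.6,0,0,0,3.6,0,0,0,0,0]
}}

```text
clock: 7.25
eef_pos: [0.5555, -0.0891, 0.2744]
eef_rot: [-0.006, 0.685, 0.728, -0.003]
wrist_force: [-0.6, -0.8, -1.2]
gripper_width: 0.0471
grip_force: 0.0
```

Call:
{"name": "servo_tool", "arguments": {
  "plan": [0,0,2,0,0,0,2,0,0,0,0,0]
}}

```text
clock: 7.55
eef_pos: [0.5575, -0.0891, 0.2401]
eef_rot: [-0.002, 0.685, 0.729, -0.001]
wrist_force: [-0.1, 0.1, -0.5]
gripper_width: 0.0471
grip_force: 0.0
```

```bash
python3 go.py 90 4.9 -.072,-.095,.24; python3 -c "
from h import *
p,d,c=cloud('side');cv2.imwrite('pics/s2.png',cv2.resize(p[80:270,210:420],None,fx=3,fy=3))"
```

```text
t 7.55 L [-0.0727 -0.0893  0.2401] psi 90.01 F [-0.1  0.1 -0.5] w 0.0471
[-0.6, 0.1, 0.0, 0.0]
```

View pics/s2.png

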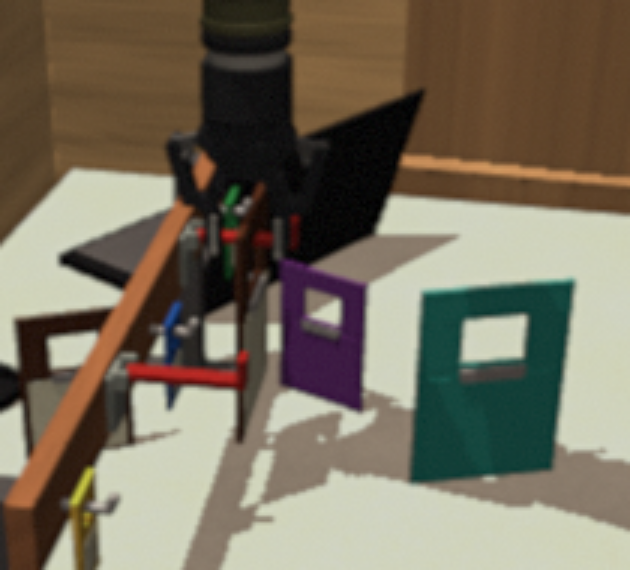

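The fingers at (213,235) and (278,238) straddle the board's strip, whose top edge is at (255,195). The free arm at (185,374) is level. Closing the gripper.

Call:
{"name": "servo_tool", "arguments": {
  "plan": [0,0,0,0,0,0,0,0,0,0,0,0,0,0,0,0,0,0,0,0],
  "jaw": 0
}}

```text
clock: 8.1
eef_pos: [0.5594, -0.0902, 0.244]
eef_rot: [0.001, 0.685, 0.728, 0.001]
wrist_force: [-0.3, 1.3, 5.6]
gripper_width: 0.005
grip_force: 62.1
```

Call:
{"name": "servo_tool", "arguments": {
  "plan": [0,0,-0.9,0,0,0,-0.9,0,0,0,-0.9,0,0,0,0,0]
}}

```text
clock: 8.5
eef_pos: [0.5593, -0.0904, 0.2713]
eef_rot: [0.001, 0.685, 0.728, 0.001]
wrist_force: [0.4, -0.9, -1.4]
gripper_width: 0.0051
grip_force: 61.3
```

```bash
python3 go.py 90 4.9;  python3 - <<'E'
from go import *
for n in('top','side'):
    p,d,c=cloud(n)
    Q=np.stack([c[...,:2]@ex-x0,c[...,:2]@ey-y0,c[...,2]],-1)
    hsv=cv2.cvtColor(p,cv2.COLOR_BGR2HSV);H,S,V=[hsv[...,i].astype(int) for i in range(3)]
    br=(d>0)&(H<20)&(S>60)&(V<110)&(V>25)&(Q[...,0]<-.05)&(Q[...,0]>-.12)&(Q[...,1]<-.02)&(Q[...,1]>-.24)&(Q[...,2]>.11)
    q=Q[br]; print(n,len(q),np.percentile(q,[2,50,98],axis=0).round(3).tolist())
    t=q[q[:,2]>.285]
    for a,b in((-.21,-.17),(-.17,-.13),(-.08,-.04)):
        k=q[(q[:,1]>a)&(q[:,1]<b)]
        if len(k): print(a,len(k),k[:,2].max(),np.median(k[k[:,2]>k[:,2].max()-.01],0).round(3))
E
```

```text
t 8.5 L [-0.071  -0.0908  0.2713] psi 89.95 F [ 0.4 -0.9 -1.4] w 0.0051
top 213 [[-0.117, -0.191, 0.132], [-0.075, -0.145, 0.3], [-0.06, -0.022, 0.584]]
-0.21 40 0.3031212361090563 [-0.073 -0.178  0.3  ]
-0.17 75 0.5772077876512198 [-0.062 -0.135  0.577]
-0.08 37 0.5567918614679437 [-0.101 -0.055  0.554]
side 466 [[-0.113, -0.154, 0.12], [-0.074, -0.08, 0.247], [-0.055, -0.031, 0.526]]
-0.21 5 0.22618557378749327 [-0.074 -0.18   0.226]
-0.17 35 0.5835386186739944 [-0.066 -0.131  0.584]
-0.08 223 0.496893173548616 [-0.09  -0.06   0.497]
```

The board is held and about 28 mm up (top edge 0.275 → 0.302), inside the 18–37 mm window. Drawing it off, across, and over the free hook.

Call:
{"name": "servo_tool", "arguments": {
  "plan": [0,-1,0,0,0,-2,0,0,0,-2.5,0,0,0,-2.5,0,0,0,-2,0,0]
}}

```text
clock: 9.1
eef_pos: [0.4567, -0.0962, 0.2684]
eef_rot: [-0.001, 0.685, 0.728, -0.0]
wrist_force: [0.4, -0.7, -0.9]
gripper_width: 0.0051
grip_force: 61.2
```

Call:
{"name": "servo_tool", "arguments": {
  "plan": [2,0,0,0,3,0,0,0,4,0,0,0,4,0,0,0,4,0,0,0]
}}

```text
clock: 9.6
eef_pos: [0.4472, 0.0745, 0.2688]
eef_rot: [-0.0, 0.685, 0.728, -0.0]
wrist_force: [0.3, 0.2, -1.1]
gripper_width: 0.005
grip_force: 61.2
```

Call:
{"name": "servo_tool", "arguments": {
  "plan": [4,0,0,0,3,0,0,0,1.3,0,0,0,0,0,0,0]
}}

```text
clock: 10.0
eef_pos: [0.4426, 0.157, 0.2688]
eef_rot: [-0.0, 0.684, 0.729, -0.001]
wrist_force: [-0.2, 0.4, -1.9]
gripper_width: 0.0048
grip_force: 61.3
```

```bash
python3 go.py 90 2.5 -.171,.162,.2713 -.071,.162,.2713;  python3 -c "
from h import *
p,d,c=cloud('side');cv2.imwrite('pics/s3.png',cv2.resize(p[80:300,180:420],None,fx=2.7,fy=2.7))"
```

```text
t 10.0 L [-0.1722  0.1634  0.2688] psi 90.11 F [-0.2  0.4 -1.9] w 0.0048
[-0.1, 0.1, -0.3, 0.1, -0.0, 2.0, 0.0, 0.0, -0.0, 2.0, 0.0, 0.0, -0.0, 2.0, 0.0, 0.0, -0.0, 2.0, 0.0, 0.0]
[-0.0, 2.0, 0.0, 0.0]
```

View pics/s3.png

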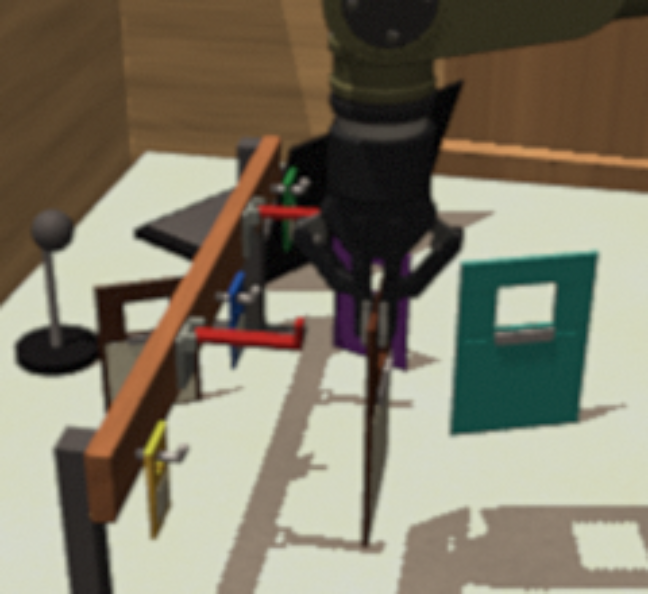

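The board is held at (372,430), clear in front of the level free arm with its lip at (300,330). Checking the board's height and tilt before inserting.

```bash
python3 - <<'E'
from go import *
for n in('top','side'):
    p,d,c=cloud(n)
    Q=np.stack([c[...,:2]@ex-x0,c[...,:2]@ey-y0,c[...,2]],-1)
    m=(d>0)&(abs(Q[...,0]+.174)<.025)&(abs(Q[...,1]-.13)<.1)&(Q[...,2]>.06)&(Q[...,2]<.306)
    q=Q[m]; print(n,len(q),q[:,1].min().round(3),q[:,1].max().round(3),q[:,2].min().round(3))
    for a in np.arange(.05,.21,.02):
        k=q[abs(q[:,1]-a)<.01]
        if len(k)>3: print(a.round(2),len(k),np.percentile(k[:,2],[2,98]).round(3),np.median(k[:,0]).round(3))
E
```

```text
top 351 0.059 0.159 0.102
0.07 127 [0.107 0.3  ] -0.176
0.09 86 [0.113 0.299] -0.176
0.13 104 [0.114 0.299] -0.176
0.15 30 [0.103 0.218] -0.177
side 846 0.066 0.202 0.099
0.07 24 [0.108 0.218] -0.175
0.09 42 [0.109 0.23 ] -0.175
0.11 53 [0.107 0.229] -0.175
0.13 62 [0.106 0.298] -0.175
0.15 65 [0.11  0.304] -0.175
0.17 260 [0.114 0.305] -0.175
0.19 320 [0.102 0.298] -0.173
```

Board is upright. Its hole edge is about 27 mm above the arm's top face, and it is centred at y ≈ 0.131 against the arm at 0.128. Inserting 10 cm and lowering.

Call:
{"name": "servo_tool", "arguments": {
  "plan": [0,2,0,0,0,2,0,0,0,2,0,0,0,2,0,0,0,2,0,0]
}}

```text
clock: 10.65
eef_pos: [0.5442, 0.1605, 0.2692]
eef_rot: [0.0, 0.686, 0.728, -0.0]
wrist_force: [-0.1, 0.4, -1.5]
gripper_width: 0.0053
grip_force: 61.2
```

Call:
{"name": "servo_tool", "arguments": {
  "plan": [0,0.3,0,0,0,0,0.8,0,0,0,0.8,0,0,0,0.7,0,0,0,0,0]
}}

```text
clock: 11.15
eef_pos: [0.5451, 0.1623, 0.245]
eef_rot: [-0.0, 0.685, 0.728, -0.001]
wrist_force: [-1.3, 0.2, -1.4]
gripper_width: 0.0047
grip_force: 61.2
```

```bash
python3 go.py 90 2.5; python3 -c "
from h import *
p,d,c=cloud('side');cv2.imwrite('pics/s4.png',cv2.resize(p[80:300,180:420],None,fx=2.7,fy=2.7))"
```

```text
t 11.15 L [-0.0695  0.1624  0.245 ] psi 89.96 F [-1.3  0.2 -1.4] w 0.0047
```

View pics/s4.png

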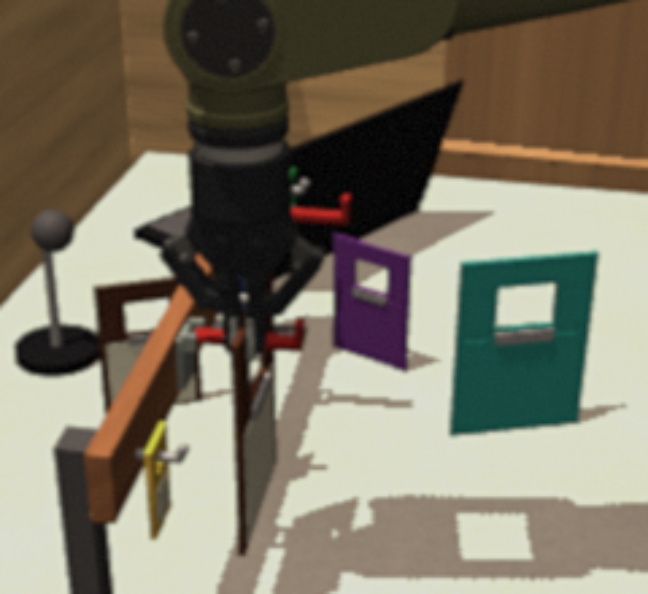

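The board hangs around the arm, with the lip visible through the hole at (285,337). Lowering the last 3 mm, then releasing.

Call:
{"name": "servo_tool", "arguments": {
  "plan": [0,0,0.2,0,0,0,0.1,0,0,0,0,0]
}}

```text
clock: 11.5
eef_pos: [0.5462, 0.1627, 0.2441]
eef_rot: [0.0, 0.685, 0.728, 0.0]
wrist_force: [-0.8, 0.4, 1.2]
gripper_width: 0.0049
grip_force: 61.7
```

Call:
{"name": "servo_tool", "arguments": {
  "plan": [0,0,0,0,0,0,0,0,0,0,0,0,0,0,0,0,0,0,0,0],
  "jaw": 0.5
}}

```text
clock: 12.0
eef_pos: [0.5462, 0.1625, 0.2433]
eef_rot: [-0.0, 0.685, 0.728, -0.0]
wrist_force: [0.2, 0.3, 0.6]
gripper_width: 0.0426
grip_force: 0.0
```

```bash
python3 go.py 90 2.5; python3 -c "
from h import *
p,d,c=cloud('side');cv2.imwrite('pics/s5.png',cv2.resize(p[120:300,180:360],None,fx=3.2,fy=3.2))"
```

```text
t 12.0 L [-0.0685  0.1625  0.2433] psi 89.95 F [0.2 0.3 0.6] w 0.0426
```

View pics/s5.png

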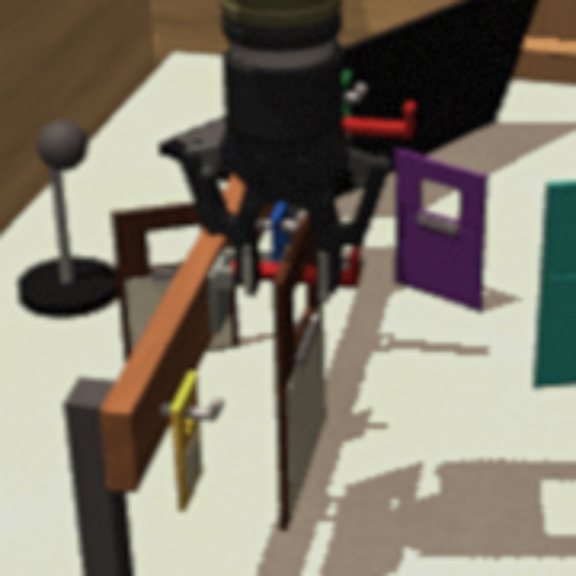

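Released: the fingers are clear on both sides at (248,270) and (325,280), and the board hangs on the arm. Retreating up and over to the used hook's lip.

Call:
{"name": "servo_tool", "arguments": {
  "plan": [0,0,-2,0,0,0,-3,0,0,0,-4,0,0,0,-3,8.5,0,0,0,8.5]
}}

```text
clock: 12.55
eef_pos: [0.5479, 0.1629, 0.3701]
eef_rot: [0.002, 0.787, 0.617, 0.005]
wrist_force: [0.7, 0.2, 0.4]
gripper_width: 0.0428
grip_force: 0.0
```

```bash
python3 - <<'E'
from go import *
s,L,psi=pose();print(L,psi)
for n in('top','side'):
    p,d,c=cloud(n)
    Q=np.stack([c[...,:2]@ex-x0,c[...,:2]@ey-y0,c[...,2]],-1)
    hsv=cv2.cvtColor(p,cv2.COLOR_BGR2HSV);H,S,V=[hsv[...,i].astype(int) for i in range(3)]
    near=(d>0)&(Q[...,0]>-.16)&(Q[...,0]<.06)&(abs(Q[...,1])<.34)&(Q[...,2]>.2)&(Q[...,2]<.3)
    red=near&((H<4)|(H>176))&(S>150)&(V>70)&(Q[...,1]<0)
    q=Q[red]; t=q[q[:,2]>.252]; print(n,len(q),np.percentile(q,[3,50,97],axis=0).round(3).tolist(),len(t),t.min(0).round(3),t.max(0).round(3),t.mean(0).round(3))
    m=near&~red&(abs(Q[...,1]-.13)<.09)&(abs(Q[...,0]+.072)<.03)&(Q[...,2]>.262); q=Q[m]
    if len(q): print('board top',len(q),q.min(0).round(3),q.max(0).round(3),np.median(q,0).round(3))
E
python3 go.py 0 4.9 -.109,-.127,.36 -.109,-.127,.28
```

```text
[-0.06673377  0.16275698  0.37009346] 72.61062659760746
top 272 [[-0.11, -0.136, 0.24], [-0.065, -0.128, 0.243], [-0.023, -0.121, 0.261]] 22 [-0.111 -0.134  0.255] [-0.104 -0.12   0.264] [-0.108 -0.127  0.26 ]
board top 137 [-0.073  0.062  0.262] [-0.066  0.173  0.277] [-0.07   0.13   0.272]
side 121 [[-0.109, -0.135, 0.238], [-0.078, -0.124, 0.243], [-0.043, -0.117, 0.261]] 15 [-0.109 -0.135  0.252] [-0.104 -0.117  0.263] [-0.106 -0.124  0.258]
board top 157 [-0.071  0.059  0.262] [-0.064  0.201  0.276] [-0.07   0.141  0.272]
t 12.65 L [-0.0681  0.1626  0.3649] psi 72.97 F [ 0.1 -1.   0. ] w 0.0426
[-4.8, 0.8, 0.1, 8.5, -4.7, 1.5, 0.1, 8.5, -4.4, 2.1, 0.1, 8.5, -4.0, 2.7, 0.1, 8.5, -3.6, 3.3, 0.0, 8.5]
[-3.0, 3.8, 0.1, 8.5, 0.0, 0.0, -0.0, 8.5, 0.0, 0.0, -0.0, 8.5, 0.0, 0.0, -0.0, 5.0, 0.0, 0.0, 4.0, -0.0]
[0.0, 0.0, 4.0, -0.0]
```

Call:
{"name": "servo_tool", "arguments": {
  "plan": [-4.8,0.8,0,8.5,-4.7,1.5,0,8.5,-4.4,2.1,0,8.5,-4,2.7,0,8.5,-3.6,3.3,0,8.5]
}}

```text
clock: 13.15
eef_pos: [0.5254, -0.0821, 0.3619]
eef_rot: [-0.001, 0.957, 0.291, -0.001]
wrist_force: [-0.1, 1.2, -0.0]
gripper_width: 0.0424
grip_force: 0.0
```

Call:
{"name": "servo_tool", "arguments": {
  "plan": [-3,3.8,0,8.5,0,0,0,8.5,0,0,0,8.5,0,0,0,5,0,0,4,0]
}}

```text
clock: 13.65
eef_pos: [0.5248, -0.1299, 0.3281]
eef_rot: [0.002, 0.999, 0.031, 0.005]
wrist_force: [-0.1, 0.2, -0.4]
gripper_width: 0.043
grip_force: 0.0
```

```bash
python3 go.py 0 4.9 -.109,-.126,.32 -.109,-.126,.243
```

```text
t 13.65 L [-0.1079 -0.128   0.3281] psi 0.05 F [-0.1  0.2 -0.4] w 0.043
[-0.1, -0.2, 0.8, 0.0, -0.0, -0.0, 3.9, 0.0, -0.0, -0.0, 3.8, 0.0]
```

Call:
{"name": "servo_tool", "arguments": {
  "plan": [-0.1,-0.2,0,0,0,0,3,0,0,0,3,0,0,0,2,0,0,0,0,0]
}}

```text
clock: 14.15
eef_pos: [0.5196, -0.126, 0.2396]
eef_rot: [-0.001, 0.999, 0.032, -0.004]
wrist_force: [0.3, -0.1, -0.5]
gripper_width: 0.0429
grip_force: 0.0
```

Call:
{"name": "servo_tool", "arguments": {
  "plan": [0,0,0,0,0,0,0,0,0,0,0,0,0,0,0,0,0,0,0,0],
  "jaw": 0
}}

```text
clock: 14.65
eef_pos: [0.5224, -0.1306, 0.2462]
eef_rot: [0.004, 1.0, 0.03, 0.002]
wrist_force: [0.1, -11.1, -1.3]
gripper_width: 0.0136
grip_force: 58.5
```

```bash
python3 - <<'E'
from go import *
s,L,psi=pose();print(L,psi,s['wrist_force'],s['torque'],s['gripper_width'])
h=np.array([-.022,.240]);v=np.array([L[0],L[2]])-h
# grasp pivot about 10 mm above TCP; keep tool vertical
g=v+[0,.010]
for f in range(15,91,15):
    c,sn=np.cos(np.radians(f)),np.sin(np.radians(f))
    # fold up: (-1,0)->(0,1)
    q=np.array([c*g[0]+sn*g[1],-sn*g[0]+c*g[1]]); print(f,((q-g)*100).round(2))
E
```

```text
[-0.11029926 -0.12855936  0.24616128] -0.06356701527733977 [  0.09948839 -11.07196309  -1.25717786] [-1.81247158  0.13409953 -0.01688067] 0.013619938904450127
15 [0.72 2.23]
30 [1.99 4.2 ]
45 [3.73 5.77]
60 [5.81 6.84]
75 [8.11 7.33]
90 [10.45  7.21]
```

Lip gripped. Raising along the arc.

Call:
{"name": "servo_tool", "arguments": {
  "plan": [0.3,0.1,-1.1,0,0.4,0.1,-1.1,0,0.6,0,-1,0,0.7,0,-1,0,0,0,0,0]
}}

```text
clock: 15.15
eef_pos: [0.5436, -0.1295, 0.2875]
eef_rot: [0.002, 1.0, 0.031, 0.002]
wrist_force: [3.6, -5.0, -7.2]
gripper_width: 0.0133
grip_force: 58.9
```

```bash
cat > red.py <<'E'
from go import *
s,L,psi=pose();print(s['clock'],L,psi,s['wrist_force'],s['torque'],s['gripper_width'])
for n in('top','side'):
    p,d,c=cloud(n)
    Q=np.stack([c[...,:2]@ex-x0,c[...,:2]@ey-y0,c[...,2]],-1)
    hsv=cv2.cvtColor(p,cv2.COLOR_BGR2HSV);H,S,V=[hsv[...,i].astype(int) for i in range(3)]
    red=(d>0)&(Q[...,0]>-.16)&(Q[...,0]<.06)&(abs(Q[...,1]+.127)<.02)&(Q[...,2]>.2)&(Q[...,2]<.36)&((H<4)|(H>176))&(S>150)&(V>70)
    q=Q[red]
    if len(q)<3: continue
    r=q[:,[0,2]]-[-.022,.24]; rr=np.hypot(*r.T); k=(rr>.03)
    print(n,len(q),np.percentile(q,[3,50,97],axis=0).round(3).tolist(),'elev',np.degrees(np.median(np.arctan2(r[k,1],-r[k,0]))).round(1) if k.any() else '')
E
python3 red.py
```

```text
15.15 [-0.08913391 -0.12877068  0.28745745] -0.027512346226841622 [ 3.55135926 -4.98027554 -7.23818331] [-0.95168683 -0.45265395  0.03136504] 0.013331972735898511
top 29 [[-0.04, -0.131, 0.241], [-0.028, -0.124, 0.248], [-0.02, -0.121, 0.254]] elev 
side 93 [[-0.088, -0.135, 0.246], [-0.058, -0.123, 0.261], [-0.026, -0.118, 0.279]] elev 31.0
```

The arm rose to about 30°, as expected. Continuing to about 75°.

Call:
{"name": "servo_tool", "arguments": {
  "plan": [0.8,0,-0.8,0,0.9,0,-0.8,0,1,0,-0.6,0,1.1,0,-0.5,0,0,0,0,0]
}}

```text
clock: 15.75
eef_pos: [0.5806, -0.1272, 0.313]
eef_rot: [0.002, 1.0, 0.03, 0.0]
wrist_force: [2.1, -5.9, -5.6]
gripper_width: 0.013
grip_force: 58.8
```

Call:
{"name": "servo_tool", "arguments": {
  "plan": [1.1,0,-0.3,0,1.2,0,-0.2,0,0,0,0,0]
}}

```text
clock: 16.05
eef_pos: [0.6035, -0.1258, 0.3188]
eef_rot: [0.002, 1.0, 0.031, 0.0]
wrist_force: [-0.8, -5.9, -2.3]
gripper_width: 0.0125
grip_force: 58.5
```

```bash
python3 red.py
```

```text
16.05 [-0.02912958 -0.12876277  0.31878971] -0.0034713146090945557 [-0.82852362 -5.87047415 -2.27163348] [-0.89498976  0.17058442  0.2519952 ] 0.012512029459233371
side 34 [[-0.054, -0.129, 0.25], [-0.036, -0.121, 0.276], [-0.024, -0.118, 0.328]] elev 71.7
```

Call:
{"name": "servo_tool", "arguments": {
  "plan": [1.2,0,0,0,1.2,0,0.1,0,0.2,0,0,0,0,0,0,0]
}}

```text
clock: 16.55
eef_pos: [0.6292, -0.1242, 0.3192]
eef_rot: [0.002, 1.0, 0.03, 0.001]
wrist_force: [-1.3, -5.4, 1.9]
gripper_width: 0.0115
grip_force: 58.7
```

```bash
python3 red.py
```

```text
16.55 [-0.00331348 -0.12883288  0.3191714 ] -0.07890005993440985 [-1.26258862 -5.37843557  1.86008612] [-1.01046183  0.32208576 -0.19651478] 0.011514076402861994
side 16 [[-0.03, -0.13, 0.279], [-0.024, -0.123, 0.329], [-0.017, -0.117, 0.332]] elev 88.5
```

Call:
{"name": "servo_tool", "arguments": {
  "plan": [0,0,0,0,0,0,0,0,0,0,0,0,0,0,-3,0,0,0,-4,0],
  "jaw": 0.5
}}

```text
clock: 17.15
eef_pos: [0.6275, -0.1216, 0.3838]
eef_rot: [-0.001, 1.0, 0.031, -0.003]
wrist_force: [-1.3, 0.2, -0.6]
gripper_width: 0.043
grip_force: 0.0
```

Call:
{"name": "servo_tool", "arguments": {
  "plan": [-4,0,-2,0,-5,0,0,0,-5,0,0,0,-5,0,0,0,0,0,0,0]
}}

```text
clock: 17.65
eef_pos: [0.4349, -0.1333, 0.4076]
eef_rot: [0.001, 1.0, 0.03, 0.001]
wrist_force: [0.3, 0.2, -0.2]
gripper_width: 0.0424
grip_force: 0.0
```

```bash
python3 red.py; python3 - <<'E'
from go import *
p,d,c=cloud('top');cv2.imwrite('pics/t9.png',cv2.resize(p[100:260,110:470],None,fx=2.2,fy=2.2))
def loc(c): return np.stack([c[...,:2]@ex-x0,c[...,:2]@ey-y0,c[...,2]],-1)
for nm,(p,d,c) in dict(now=(p,d,c),old=[np.load('top0.npz')[k] for k in 'pdc']).items():
    Q=loc(c);H,S,V=[cv2.cvtColor(p,cv2.COLOR_BGR2HSV)[...,i].astype(int) for i in range(3)]
    nr=(d>0)&(Q[...,0]<-.012)&(Q[...,0]>-.06)&(Q[...,2]>.14)
    for k,m in dict(b=nr&(H>105)&(H<125)&(S>120),y=nr&(H>23)&(H<34)&(S>140)&(Q[...,1]>.2),g=nr&(H>45)&(H<75)&(S>120)&(Q[...,1]<-.2),
      can=(d>0)&(abs(c[...,0]-.474)<.06)&(abs(c[...,1]-.41)<.06)&(Q[...,2]>.1),
      board=(d>0)&(Q[...,2]>.265)&(Q[...,2]<.285)&(abs(Q[...,0]+.075)<.035)&(Q[...,1]>.03)&(Q[...,1]<.23)).items(): print(nm,k,m.sum(),Q[m].mean(0).round(3))
E
```

```text
17.65 [-0.19784844 -0.12588985  0.40757695] -0.12444407092150156 [ 0.29793924  0.1932917  -0.21512258] [ 0.02692802 -0.02312325  0.01262582] 0.04236927222943118
top 86 [[-0.034, -0.135, 0.323], [-0.024, -0.128, 0.33], [-0.013, -0.121, 0.334]] elev 89.0
side 53 [[-0.032, -0.131, 0.257], [-0.025, -0.122, 0.326], [-0.013, -0.117, 0.332]] elev 85.8
now b 109 [-0.029 -0.069  0.203]
now y 74 [-0.024  0.261  0.221]
now g 65 [-0.031 -0.305  0.187]
now can 567 [-0.125  0.414  0.114]
now board 237 [-0.07   0.13   0.272]
old b 113 [-0.03  -0.059  0.203]
old y 77 [-0.024  0.26   0.221]
old g 156 [-0.031 -0.29   0.201]
old can 562 [-0.125  0.414  0.114]
old board 0 [nan nan nan]<stdin>:9: RuntimeWarning: Mean of empty slice.
  ret = um.true_divide(
```

View pics/t9.png

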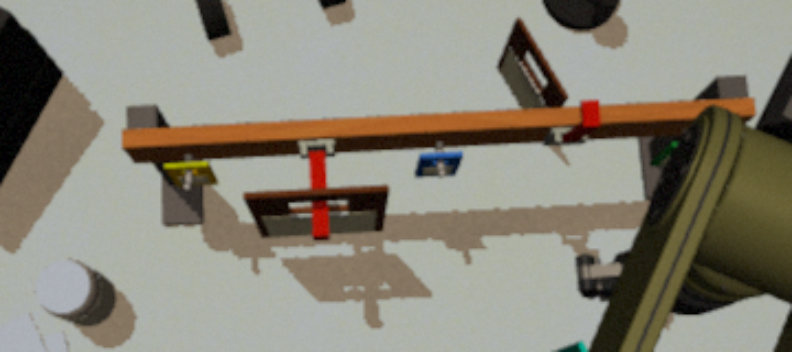

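Top view: the board hangs on the left hook at (318,210), the right hook is folded up at (590,112) with tip x unchanged within 1 mm of a folded arm, and the tags and can are in place. Handing in.

```bash
python3 -c "
from workcell import *
print(job_done())"
```

```text
the job is handed in; nothing more can be done
None
```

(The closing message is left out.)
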